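# Prise up and hold the dust cover of a desk connection box

## Robot

A 7-joint arm with a two-finger parallel gripper is mounted at the origin on the work surface. World frame = base frame: x ahead of the robot, y to its left, z up, the work surface at z = 0. Lengths are in m, angles in rad, forces in N, time in s.
With the tool pointing down it reaches from about 0.4 to 0.85 m from the base axis. Payload 6.9 kg.
Tool frame: the origin (TCP) lies midway between the tips of the shut fingers; the grasp point (between the pads) lies behind it (ctrl.pinch_z is the z of the grasp point in the tool frame, in m); z points along the fingers, y is the line along which they close (so a half turn about z gives the same grasp; the last joint's range is limited). The gripper opens to 85 mm and grips with 20 to 120 N. Pads are 22 mm wide; open, the fingers measure 114 mm over their backs; the gripper's body (76 mm by 85 mm) begins 54 mm behind the grasp point. The pads swing forward as they close: fully open they stand 13 mm farther back than shut.
Start: joints at [-1.147, 0.507, -0.238, 1.5, 0.126, 1.149, -0.155], TCP at [0.195, 0.594, 0.231] pointing down, gripper open.
Joint ranges: [-3.08, 3.08], [-0.24, 2.05], [-1.43, 1.35], [0, 2.5], [-1.52, 4.66], [0.17, 1.96], [-2.89, 2.89]. Speed limits (rad/s): [2.39, 2.39, 3.14, 3.14, 3.14, 3.14, 3.14].

## Interface

Orientations are given as a unit quaternion [w, x, y, z].
In Python, from station import ctrl, get_state, vision, ticket, models gives the robot as it stands. Calls block until the motion is done:
- ctrl.movep(position, orientation): joint-space move of the TCP to a pose.
- ctrl.movel(position, frame=None, max_speed=0.15): straight line of the TCP; frame=None keeps the orientation; max_speed is the mean speed in m/s.
- ctrl.set_joints(angles): joint-space move.
- ctrl.ungrasp() and ctrl.close_gripper(force=None): open the fingers fully, or close them until they stop; force is the grip in N (None keeps the last).
- ctrl.pause(seconds).
- ctrl.ik(position, orientation): joint angles nearest the present ones, or None.
- get_state(): the state.
- vision.grab_frame(name): name is "scene" or "top" or "wrist"; returns (picture, depth): 480x640x3 uint8, blue, green, red; 480x640 float32, m along the optical axis (not along the pixel's ray), 0 where there is no reading.
- vision.camera_info(name): a dict with "mtx" (3x3 intrinsics, pixels), "R" (3x3) and "t" (3): a world point X has camera coordinates R X + t; the wrist camera has in their place "hand_eye" (4x4, takes a point from camera to tool coordinates, whose origin is the TCP and whose axes are the flange's). Camera axes: x right, y down, z forward; pixel columns grow to the right and rows downward; lengths in m; the calibration is good to about 2 mm. The wrist camera is an equidistant fisheye: a pixel r from the principal point sees the ray r / f radians off the axis. A picture is of the moment at which its call begins: read the wrist's pose just before it. camera_info takes no time and is no camera call.
A pose or a line that the arm cannot do raises ctrl.Unreachable and nothing moves.
- ticket.close_job(): hands the job in; it is judged then, once.
Trained networks look in the newest picture that a camera, given by its name, has taken for a name from the list of things; names that differ only in an ending like _2 or _b are one class to them, and where a whole thing is asked for, a point or a joint stands for the part that bears it (a point fixed in the world has none). Each returns a list of dicts, best first, with "p" (0 to 1); they miss things now and then, are a little off and sometimes report something else, mostly with a low value. They report only what shows in the picture. A call takes as long as a camera call. They do not tell look-alikes from the thing itself.
- models.recognise(camera, target): "point" ([column, row] in pixels, amid what is visible of it).
- models.masks_of(camera, target): "mask" (480x640 bool, what is visible of it) and "point" ([column, row] in pixels, amid what is visible of it).
The state is a dict: "time": time; "qpos": joint angles; "qd": joint speeds; "tau": joint torques, N m; "tcp_pos": TCP position; "eef_rot": TCP orientation; "contact_force": force on the tool from outside, world axes, zero at the start; "wrist_torque": the same for the moment, N m; "width": finger opening in m; "gripper_force": force on a finger pad.
Only numpy, scipy, OpenCV 4.12 (cv2) and the standard library are available. Lean on these libraries where they do the work, as an engineer would, in place of code of your own. Each camera call takes 0.05 s, during which the arm holds its last target. There are 200 camera calls.

## Task

The finger tab of the hinged aluminium cover on the desk's connection box has broken off, and the cover always falls shut. Pick up the letter opener by its handle, slip its blade through the cable notch under the cover's front edge, prise the cover up with the blade and hold it open about 40 degrees from closed, so that a colleague can plug in with both hands; finish while still holding it up on the blade. Keep the gripper off the cover, and do not shove the other things on the desk.

Things in the scene. Friction and masses are not known exactly. Their poses are not given: they have to be found in the camera images.
- conbox: connection box screwed to the desk, cannot move: light grey housing 150 mm deep (its x) x 180 mm wide (its y) x 60 mm high to its rim, with a thin flange on each side at desk level. Origin: centre of its underside, on the desk. Its x axis points from the front (notch side, towards the robot) to the hinge at the back, z up
- notch (a point): cable notch, an opening in the top of the box's 4 mm front wall, closed above by the cover: 50 mm wide (along the box's y) and 9 mm high, from 51 to 60 mm above the desk. This point is in its middle, on the outer face of the front wall, 55.5 mm above the desk; axes as the box. Inside, the space behind the notch is empty down to 40 mm above the desk
- cover_hinge (a point): point on the cover's hinge line (along the box's y axis), 60 mm above the desk, level with the underside of the closed cover, 146 mm behind the notch
- cover_edge (a point): middle of the cover's front edge, half-way through its thickness; moves with the cover, 152 mm from the hinge line. The cover is an aluminium plate 4 mm thick, as wide as the box, that overhangs the front wall by 6 mm; its underside lies on the rim when closed
- cover (a joint): opening angle of the cover in rad: 0 closed (lying level on the box), growing as the front edge rises, 1.4 at its stop; 40 degrees is 0.698. About 0.24 kg (varies by a quarter) and a weak closing spring: it falls shut from any angle, and pushes on the blade with about 1.5 to 3 N
- opener_grip (a point): letter opener, loose, about 70 g, lying flat on the desk: black block handle 92 long x 20 wide x 18 mm high with a flat steel blade sticking out of one end. This point is the centre of the handle, 9 mm above the desk; its x axis points along the opener to the blade's tip, z up
- opener_tip (a point): tip of the opener's blade, 136 mm from the handle's centre along x. The blade is rigid steel, 90 mm long, 14 mm wide (10 mm over the last 12 mm), 2.5 mm thick, and lies flat at half the handle's height
- opener: the same letter opener; origin under the handle's centre, axes as opener_grip
- stapler: stapler, 142 x 36 mm, 47 mm high, loose; stands to the left or right, the opener on the other side. Origin under its centre; leave it alone
- marker: marker pen, 132 x 16 mm, loose, lying across between robot and box. Origin under its centre; leave it alone
- flask: glass drinking flask with steel cap, 66 mm across, 192 mm high, loose. Origin under its centre; leave it alone
- pencup: round dark pen cup, 72 mm across, 100 mm high, with pens to 155 mm, loose. Origin under its centre; leave it alone
- tapedisp: dark tape dispenser, 150 x 56 mm, 86 mm high, loose. Origin under its centre; leave it alone
- phone: black phone lying flat, 152 x 72 x 9 mm, loose. Origin under its centre; leave it alone
- mug: white mug with a handle, 80 mm across, 92 mm high, loose. Origin under its centre; leave it alone
There are look-alikes about, which are no part of the job. Leave any purple or turquoise look-alike of the opener alone.

How it is judged:
On the way, in this order (a step that is already met when the one before it is completed fails the run):
1. the opener is picked up: its handle's centre is more than 40 mm above the desk, in the fingers (height (world z) of opener_grip above 0.04 m and contact force between the fingers and opener above 1 N and value of joint cover below 0.05 rad), for 0.2 s.
2. the cover has been prised up by more than 0.1 rad and rests on the blade, which is held in the fingers (value of joint cover above 0.1 rad and contact force between any of opener_c1, opener_c2 and cover above 0.3 N and contact force between the fingers and opener above 1 N), for 0.1 s.
At the end, for the whole second after the job is handed in: Cover still, 34 to 46 degrees open (0.593 to 0.803 rad, under 0.1 rad/s), pressing on the blade with over 0.4 N, untouched by robot or handle; opener gripped, its tip over 15 mm above the box's rim, its handle's centre over 30 mm above the desk; for a second after the program ends (value of joint cover between 0.593 and 0.803 rad and velocity of joint cover between -0.1 and 0.1 rad/s and contact force between any of opener_c1, opener_c2 and cover above 0.4 N and contact force between each of opener_c0, the arm, the fingers and cover below 0.2 N and contact force between the fingers and opener above 1 N and z of opener_tip in the frame of conbox above 0.075 m and z of opener_grip in the frame of conbox above 0.03 m); the arm keeps its last pose, push and grip.
It fails at once if the robot touches the cover with more than 1 N (contact force between any of the fingers, the arm and cover above 1 N).
It fails at once if the stapler, marker, flask, pen cup, tape dispenser, phone or mug is pushed more than 25 mm (distance of any of stapler, marker, flask, pencup, tapedisp, phone, mug from where it was at the start of the episode above 0.025 m).
It also fails if it takes over 45 s, if anything falls off the work surface, if the arm or the gripper's body presses on something with over 40 N, if the wrist force passes 120 N, or if a joint passes its speed limit or range.

## Working session

There is one attempt and no reset: what is moved stays moved. The work goes in short steps, each a Python script; the robot and the scene stay as the last script left them, time stands still between calls to the robot, and variables do not carry over. Pictures are saved under pics/ and viewed, at most 10 in all, crops included, and the job is handed in when it is done.

```bash
mkdir -p pics
cat > h.py <<'E'
import numpy as np, cv2
from station import ctrl, get_state, vision, ticket, models
def world(cam,depth,pts):
    i=vision.camera_info(cam);K=np.array(i["mtx"]);R=np.array(i["R"]);t=np.array(i["t"]).ravel()
    out=[]
    for u,v in pts:
        z=depth[int(v),int(u)]
        c=np.array([(u-K[0,2])/K[0,0]*z,(v-K[1,2])/K[1,1]*z,z]);out.append(R.T@(c-t))
    return np.array(out)
def maskpts(cam,depth,m):
    v,u=np.nonzero(m&(depth>0));return world(cam,depth,np.c_[u,v])
E
python3 - <<'E'
from h import *
for c in ("top","scene"):
    im,d=vision.grab_frame(c);cv2.imwrite(f"pics/{c}0.png",im);np.save(f"{c}d.npy",d)
    for n in ("opener","conbox","cover","stapler","marker","flask","pencup","tapedisp","phone","mug"):
        for r in models.masks_of(c,n)[:4]:
            if r["p"]<.3: continue
            P=maskpts(c,d,r["mask"])
            if len(P): print(c,n,round(r["p"],2),np.round(r["point"]),np.round(np.median(P,0),3),np.round(P.min(0),3),np.round(P.max(0),3))
print(get_state()["time"],ctrl.pinch_z,get_state()["eef_rot"])
E
```

```text
top opener 0.86 [430. 332.] [ 0.307 -0.309  0.014] [ 0.224 -0.361 -0.007] [ 0.364 -0.239  0.026]
top opener 0.73 [413. 251.] [ 0.525 -0.267  0.014] [ 0.444 -0.297 -0.011] [ 0.619 -0.236  0.025]
top opener 0.69 [254. 330.] [0.302 0.201 0.015] [ 0.205  0.179 -0.002] [0.376 0.222 0.026]
top conbox 0.78 [323. 216.] [0.626 0.    0.063] [ 0.535 -0.104 -0.01 ] [0.726 0.108 0.076]
top cover 0.9 [324. 217.] [0.623 0.003 0.064] [ 0.537 -0.095 -0.005] [0.716 0.098 0.076]
top stapler 0.78 [243. 266.] [0.489 0.231 0.044] [ 0.424  0.199 -0.   ] [0.556 0.265 0.057]
top marker 0.63 [330. 298.] [ 0.4   -0.012  0.015] [ 0.389 -0.079  0.002] [0.409 0.052 0.024]
top marker 0.3 [323. 217.] [0.623 0.003 0.064] [ 0.537 -0.101 -0.007] [0.712 0.104 0.076]
top flask 0.67 [440. 201.] [ 0.66  -0.317  0.188] [ 0.637 -0.408 -0.005] [ 0.701 -0.294  0.201]
top pencup 0.59 [210. 195.] [0.688 0.327 0.055] [ 0.652  0.29  -0.012] [0.747 0.39  0.154]
top pencup 0.53 [440. 200.] [ 0.661 -0.317  0.188] [ 0.637 -0.383 -0.011] [ 0.72  -0.294  0.199]
top tapedisp 0.85 [143. 279.] [0.439 0.509 0.04 ] [ 0.366  0.462 -0.   ] [0
[... 1105 characters left out ...]
7] [ 0.594  0.289 -0.005] [0.731 0.393 0.154]
scene pencup 0.38 [220. 240.] [ 0.527 -0.268  0.014] [ 0.45  -0.297 -0.004] [ 0.62  -0.238  0.024]
scene tapedisp 0.81 [526. 230.] [0.439 0.501 0.039] [ 0.336  0.452 -0.003] [0.549 0.569 0.147]
scene tapedisp 0.5 [421. 244.] [0.512 0.23  0.044] [ 0.419  0.195 -0.004] [0.566 0.273 0.053]
scene tapedisp 0.37 [321. 284.] [0.647 0.003 0.063] [ 0.499 -0.103 -0.004] [0.724 0.106 0.072]
scene phone 0.95 [147. 194.] [ 0.403 -0.507  0.009] [ 0.322 -0.547  0.001] [ 0.476 -0.47   0.017]
scene mug 0.89 [122. 243.] [ 0.587 -0.501  0.056] [ 0.484 -0.569 -0.002] [ 0.628 -0.46   0.098]
1.1 -0.0187 [ 1.71120592e-06  1.58224478e-01  9.87403167e-01 -1.36556168e-06]
```

View pics/top0.png

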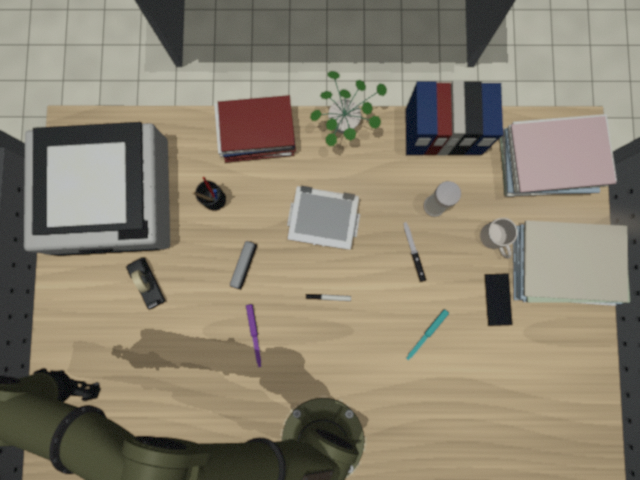

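View pics/scene0.png

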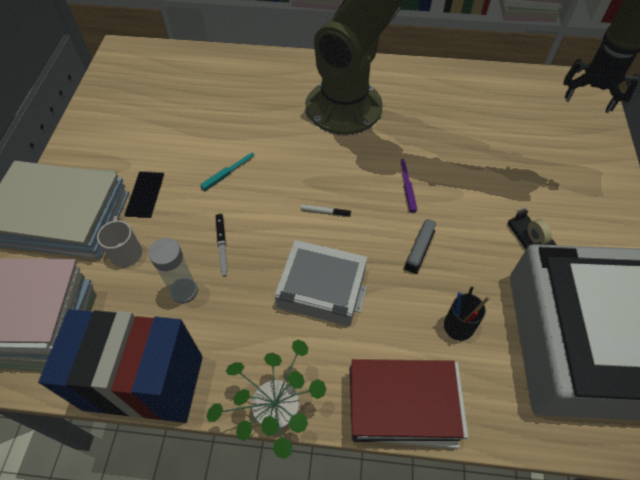

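Candidates for the opener, in top view: black handle with steel blade (413,251), turquoise (430,332), purple (254,330), and the marker (330,298). By the description it is the black and steel one at (413,251), with its tip pointing up in the image (+x). I'll refine the poses and check it in a crop.

```bash
cat > meas.py <<'E'
from h import *
def opener(c):
    im,d=vision.grab_frame(c)
    rs=[(r,maskpts(c,d,r["mask"])) for r in models.masks_of(c,"opener")]
    rs=[(r,P) for r,P in rs if len(P) and np.hypot(*(np.median(P,0)[:2]-[.525,-.267]))<.06]
    if not rs: return im,None
    return im,rs[0][0]["mask"],d
def ray(c,uv,z):
    i=vision.camera_info(c);K=np.array(i["mtx"]);R=np.array(i["R"]);t=np.array(i["t"]).ravel()
    uv=np.atleast_2d(uv).astype(float);q=np.c_[(uv-K[[0,1],[2,2]])/K[[0,1],[0,1]],np.ones(len(uv))]@R
    C=-R.T@t;return C+q*((z-C[2])/q[:,2])[:,None]
E
python3 - <<'E'
from meas import *
for c in ("top","scene"):
    im,m,d=opener(c)
    g=im.max(2); v,u=np.nonzero(m); val=g[v,u]
    k=m&(g<70); kv,ku=np.nonzero(k)
    P=ray(c,np.c_[u,v],.012)[:,:2]; H=ray(c,np.c_[ku,kv],.014)[:,:2]
    L,e=cv2.fitLine(P.astype(np.float32),cv2.DIST_L2,0,.01,.01).ravel()[:2],0
    L=L*np.sign(L[0]); s=(P-P.mean(0))@L
    print(c,"yaw",np.degrees(np.arctan2(L[1],L[0])),"len",np.ptp(s),"ends",P.mean(0)+L*s.min(),P.mean(0)+L*s.max())
    hs=(H-H.mean(0))@L; print(" handle rect",cv2.minAreaRect(H.astype(np.float32)), H.mean(0)+L*(hs.min()+hs.max())/2,len(H))
    # cover top
    r=models.masks_of(c,"cover")[0]; Q=maskpts(c,d,r["mask"]); Q=Q[(Q[:,2]>.058)&(Q[:,2]<.07)]
    print(" cover",cv2.minAreaRect(Q[:,:2].astype(np.float32)),np.median(Q[:,2]))
    v0,u0=int(v.mean()),int(u.mean()); 
    a=cv2.resize(im[v0-45:v0+45,u0-45:u0+45],(400,400),interpolation=cv2.INTER_CUBIC)
    cc=(323,220) if c=="top" else (321,280)
    b=cv2.resize(im[cc[1]-50:cc[1]+50,cc[0]-50:cc[0]+50],(400,400),interpolation=cv2.INTER_CUBIC)
    cv2.imwrite(f"pics/crop_{c}.png",np.hstack([a,b]))
    # cover top plate by colour
    print(" crop origin",u0-45,v0-45)
E
```

```text
top yaw 16.777964 len 0.1701605469018808 ends [ 0.44868165 -0.2899181 ] [ 0.61159856 -0.24079893]
 handle rect ((0.4885801076889038, -0.27820438146591187), (0.08088255673646927, 0.015712598338723183), 16.208255767822266) [ 0.48846495 -0.277934  ] 129
 cover ((0.6246563792228699, 0.0013796016573905945), (0.18008792400360107, 0.1548808515071869), 80.74584197998047) 0.06359236418760647
 crop origin 369 210
scene yaw 16.546925 len 0.1857259246817286 ends [ 0.4462691  -0.29248974] [ 0.62430352 -0.23959489]
 handle rect ((0.4905073046684265, -0.2781012952327728), (0.0835883617401123, 0.019572608172893524), 16.393108367919922) [ 0.49048913 -0.27801159] 195
 cover ((0.6270675659179688, 0.00038257986307144165), (0.18020445108413696, 0.15798597037792206), 81.00979614257812) 0.06377076477242
 crop origin 175 195
```

View pics/crop_top.png

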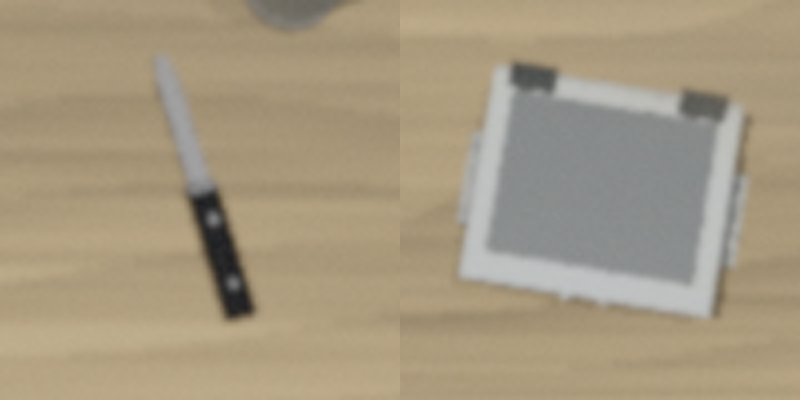

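View pics/crop_scene.png

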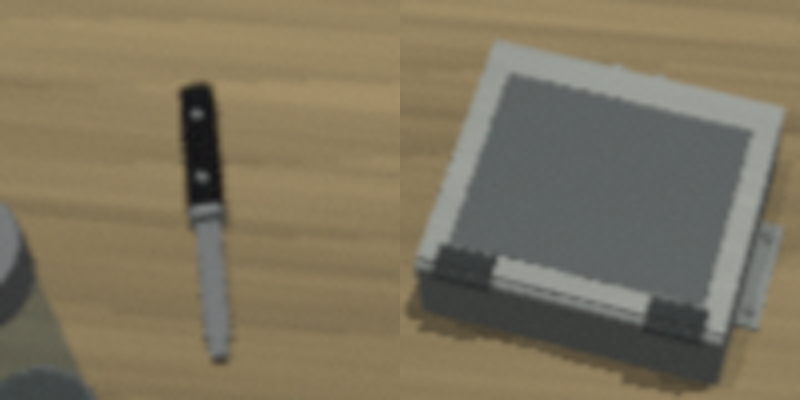

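```bash
cat > plan.py <<'E'
from h import *
from scipy.spatial.transform import Rotation as Ro
ZG=.003; OP=np.array([.491,-.2775]); OY=np.radians(16.6); BY=np.radians(-9.1); NO=np.array([.554,.0125]); OFF=.009-ZG
def quat(yaw,s=1):
    x=s*np.array([np.cos(yaw),np.sin(yaw),0]);z=np.array([0,0,-1.]);R=np.c_[x,np.cross(z,x),z]
    return Ro.from_matrix(R).as_quat()[[3,0,1,2]]
bx=np.array([np.cos(BY),np.sin(BY)])
def tip_at(ins,zb,reach=.136):  # tcp for tip at ins behind outer wall face, blade height zb
    return np.r_[NO+bx*(ins-reach),zb-OFF]
E
python3 - <<'E'
from plan import *
for s in (1,-1):
    for p,y in ((np.r_[OP,ZG],OY),(np.r_[OP,.2],OY),(tip_at(-.03,.15),BY),(tip_at(-.03,.0555),BY),(tip_at(.05,.0555),BY),(tip_at(.05,.15),BY)):
        q=ctrl.ik(p,quat(y,s)); print(s,np.round(p,3),None if q is None else np.round(q,2))
s=get_state();print(s["width"],s["contact_force"])
E
```

```text
1 [ 0.491 -0.278  0.003] [ 0.16  0.75  0.51  1.92 -0.61  0.63 -0.22]
1 [ 0.491 -0.278  0.2  ] [-0.15  0.65  1.07  1.72 -0.62  1.15 -0.18]
1 [0.39  0.039 0.144] [-0.67  0.33  0.68  2.2  -0.32  0.7  -1.51]
1 [0.39  0.039 0.05 ] [-0.45  0.49  0.41  2.32 -0.48  0.41 -1.37]
1 [0.469 0.026 0.05 ] [-0.37  0.55  0.39  2.13 -0.41  0.53 -1.41]
1 [0.469 0.026 0.144] [-0.55  0.43  0.62  2.03 -0.35  0.79 -1.44]
-1 [ 0.491 -0.278  0.003] [ 0.57  0.69 -0.16  1.91  0.2   0.55  2.14]
-1 [ 0.491 -0.278  0.2  ] [ 0.14  0.48  0.5   1.72 -0.26  1.01  2.6 ]
-1 [0.39  0.039 0.144] [-0.15  0.27 -0.01  2.2   0.01  0.68  1.24]
-1 [0.39  0.039 0.05 ] [-0.08  0.45 -0.12  2.32  0.14  0.38  1.1 ]
-1 [0.469 0.026 0.05 ] [-0.02  0.52 -0.12  2.12  0.13  0.5   1.17]
-1 [0.469 0.026 0.144] [-0.08  0.37 -0.03  2.02  0.02  0.75  1.28]
0.08537132150707981 [0.00739911 0.42317293 0.46391847]
```

Run:
```python
from plan import *
q=quat(OY,-1)
p0=get_state()["tcp_pos"]; ctrl.movel([p0[0],p0[1],.29])
ctrl.movep([.491,-.2775,.26],q)
print(np.round(get_state()["qpos"],2))
ctrl.movel([.491,-.2775,.10])
s=get_state();print(s["time"],np.round(s["tcp_pos"],4))
im,d=vision.grab_frame("wrist");cv2.imwrite("pics/w1.png",im)
```

```text
[ 0.    0.47  0.74  1.63 -0.33  1.18  2.68]
6.375 [ 0.4914 -0.2779  0.1008]
```

View pics/w1.png

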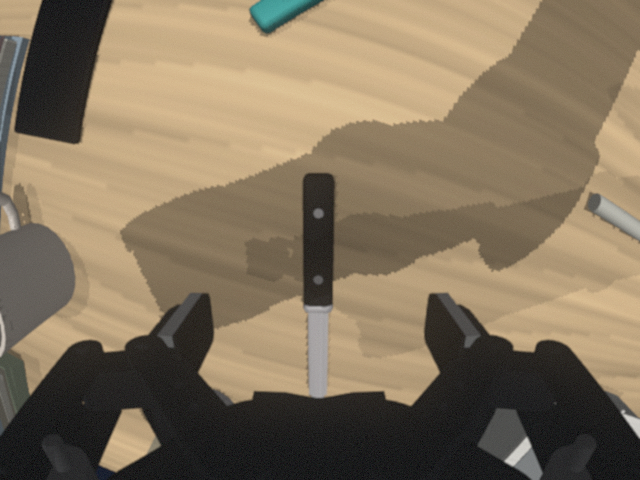

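The wrist view shows the black handle at (319,174)–(319,306), centred between the fingers at columns 210 and 427 and upright. I'll compute its centre from the wrist camera, then grasp.

Run:
```python
from plan import *
i=vision.camera_info("wrist");K=np.array(i["mtx"]);T=np.array(i["hand_eye"])
s=get_state();w=s["eef_rot"];R=Ro.from_quat([w[1],w[2],w[3],w[0]]).as_matrix()
def pt(u,v,z):
    a=np.array([u-K[0,2],v-K[1,2]]);th=np.hypot(*a)/K[0,0];n=a/np.hypot(*a)
    r=R@T[:3,:3]@np.r_[n*np.sin(th),np.cos(th)];o=s["tcp_pos"]+R@T[:3,3]
    return o+r*(z-o[2])/r[2]
b=pt(319,174,.016);e=pt(319,306,.016);print(b,e,np.linalg.norm(e-b),(b+e)/2,np.degrees(np.arctan2(*(e-b)[1::-1])))
c=(b+e)[:2]/2
if np.hypot(*(c-OP))<.008:
    ctrl.movel([c[0],c[1],ZG],max_speed=.08)
    ctrl.close_gripper(force=120)
    s=get_state();print(s["time"],s["tcp_pos"],s["width"],s["gripper_force"],s["contact_force"])
    ctrl.movel([c[0],c[1],.16]); s=get_state();print(s["time"],s["tcp_pos"],s["width"],s["gripper_force"],s["contact_force"])
    im,d=vision.grab_frame("scene");cv2.imwrite("pics/s2.png",im[150:350,120:420].repeat(2,0).repeat(2,1))
```

```text
[ 0.44770068 -0.2912221   0.016     ] [ 0.53183143 -0.26599898  0.016     ] 0.08783045451152321 [ 0.48976606 -0.27861054  0.016     ] 16.6891785807591
8.425 [ 0.48987954 -0.27876095  0.00356446] 0.01687553935597215 118.14274191856384 [-0.79206529  0.82452447  5.5742619 ]
9.625 [ 0.48934166 -0.27819306  0.15913103] 0.016684721565118216 117.5617003440857 [-0.4299947  -0.4648931  -0.45743012]
```

```bash
sed -i 's/OFF=.009-ZG/OFF=.0054/' plan.py
python3 - <<'E'
from plan import *
q=quat(BY,-1)
ctrl.movep(tip_at(-.035,.16),q)
ctrl.movel(tip_at(-.035,.0555),max_speed=.12); ctrl.pause(.3)
s=get_state();print(s["time"],s["tcp_pos"],tip_at(-.035,.0555),s["width"],s["contact_force"])
out=[]
for c in ("scene","top"):
    im,d=vision.grab_frame(c); 
    r=models.masks_of(c,"opener")
    for k in r:
        P=maskpts(c,d,k["mask"])
        if len(P)==0: continue
        if abs(np.median(P[:,1])-.02)<.08:
            P=P[P[:,2]>.03]; a=(P[:,:2]-NO)@bx; b=(P[:,:2]-NO)@np.array([-bx[1],bx[0]])
            print(c,round(k["p"],2),len(P),"tip ins",np.sort(a)[-3:])
            for lo in np.arange(-.14,0,.015):
                m=(a>lo)&(a<lo+.015)
                if m.sum(): print("  ",round(lo,3),m.sum(),np.round([np.median(b[m]),np.median(P[m,2]),P[m,2].min(),P[m,2].max()],4))
    cc=(325,240)
    out.append(cv2.resize(im[cc[1]-65:cc[1]+65,cc[0]-65:cc[0]+65],(400,400),interpolation=cv2.INTER_CUBIC))
cv2.imwrite("pics/pre.png",np.hstack(out))
E
```

```text
12.2583 [0.38537349 0.0397246  0.05043508] [0.38515224 0.03954503 0.0501    ] 0.016788680835505384 [ 0.16477472  0.08990765 -0.52497947]
scene 0.6 343 tip ins [-0.0319778  -0.03079491 -0.02994904]
   -0.14 38 [0.0011 0.0642 0.0545 0.0701]
   -0.125 44 [-0.      0.0592  0.0511  0.0677]
   -0.11 30 [-0.001   0.0565  0.0506  0.0616]
   -0.095 29 [-0.0007  0.0564  0.0527  0.0614]
   -0.08 28 [0.0002 0.0557 0.0528 0.0605]
   -0.065 28 [-0.0008  0.0564  0.0525  0.0612]
   -0.05 25 [-0.0011  0.0577  0.0548  0.0615]
   -0.035 5 [0.0003 0.057  0.0568 0.0595]
top 0.46 120 tip ins [-0.0388313  -0.03639074 -0.03601273]
   -0.125 9 [-0.0021  0.0576  0.0543  0.0598]
   -0.11 23 [-0.0002  0.0556  0.0511  0.0608]
   -0.095 25 [-0.0004  0.0566  0.0515  0.0663]
   -0.08 26 [-0.0006  0.0572  0.0518  0.0645]
   -0.065 23 [0.0003 0.0572 0.0529 0.0675]
   -0.05 14 [0.0004 0.0559 0.0508 0.0633]
```

View pics/pre.png

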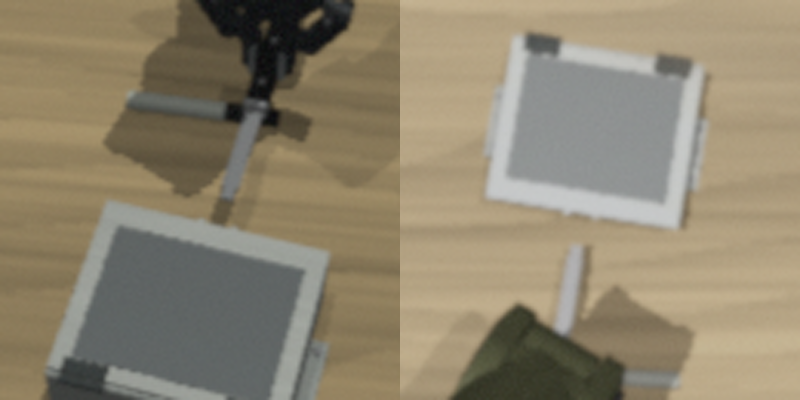

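The picture shows the blade level and aligned with the middle of the box's front edge (scene tip about (228,195) in the crop). Its top is at 56–57 mm and it lies within 1 mm of the notch line. I'll insert it, checking force.

Run:
```python
from plan import *
import sys
s0=get_state(); f0=np.array(s0["contact_force"])
for ins in (-.015,-.004,.005,.015,.03,.05):
    ctrl.movel(tip_at(ins,.0552),max_speed=.06)
    s=get_state(); f=np.array(s["contact_force"])-f0; print(ins,round(s["time"],2),np.round(f,2),np.round(s["tcp_pos"]-tip_at(ins,.0552),4))
    if np.linalg.norm(f[:2])>4 or abs(f[2])>5: print("STOP"); sys.exit()
for z in (.062,.07,.08):
    ctrl.movel(tip_at(.05,z),max_speed=.05); s=get_state(); f=np.array(s["contact_force"])-f0; print(z,round(s["time"],2),np.round(f,2),s["width"],np.round(s["wrist_torque"],2))
im,d=vision.grab_frame("scene"); r=models.masks_of("scene","cover")[0]; P=maskpts("scene",d,r["mask"])
cp=P[P[:,2]>.05]; a=(cp[:,:2]-NO)@bx
for lo in np.arange(-.01,.15,.02):
    m=(a>lo)&(a<lo+.02); print(round(lo,3),m.sum(),np.round(np.median(cp[m,2]),4) if m.sum() else None)
cc=(325,240); cv2.imwrite("pics/lift1.png",cv2.resize(im[165:315,250:400],(500,500),interpolation=cv2.INTER_CUBIC))
```

```text
-0.015 12.94 [ 0.04 -0.85 -0.34] [ 0.0002 -0.0002 -0.0001]
-0.004 13.28 [ 0.72 -0.4  -0.03] [ 0.0004 -0.0001 -0.    ]
0.005 13.57 [ 0.41 -0.52 -0.59] [ 0.0005 -0.0001 -0.    ]
0.015 13.89 [ 0.25  0.44 -0.15] [ 0.0005 -0.0001 -0.    ]
0.03 14.29 [ 1.3   0.08 -0.66] [ 0.0003 -0.0001 -0.0001]
0.05 14.78 [ 0.09 -0.03 -0.34] [ 0.0001 -0.0002 -0.0001]
0.062 15.06 [-0.22 -0.16 -2.99] 0.016734826975405685 [-0.08  0.52 -0.12]
0.07 15.37 [ 0.48 -0.84 -3.06] 0.01706247482196661 [-0.09  0.39 -0.1 ]
0.08 15.72 [ 1.74 -0.26 -3.29] 0.01675957216810485 [-0.08  0.2  -0.09]
-0.01 250 0.0932
0.01 625 0.0909
0.03 646 0.0872
0.05 658 0.0828
0.07 668 0.0788
0.09 677 0.0746
0.11 687 0.0704
0.13 707 0.0665
```

View pics/lift1.png

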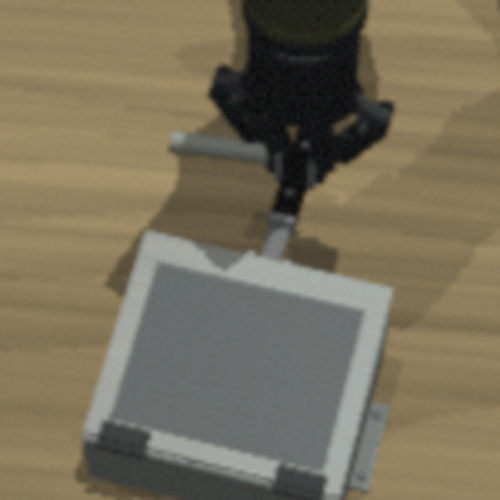

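The cover rests on the blade at about 0.2 rad, front edge about (270,265) in the crop, and the fingers are well clear. I'll lift it to about 40°.

```bash
cat > ang.py <<'E'
from plan import *
def angle():
    o=[]
    for c in ("scene","top"):
        im,d=vision.grab_frame(c); r=models.masks_of(c,"cover")
        if not r: continue
        P=maskpts(c,d,r[0]["mask"]); a=(P[:,:2]-NO)@bx
        # iterative line fit of the plate top
        m=(P[:,2]>.07)&(a>.035)&(a<.14)
        l=cv2.fitLine(np.c_[a[m],P[m,2]].astype(np.float32),cv2.DIST_HUBER,0,.001,.001).ravel(); o.append((c,int(m.sum()),round(float(-l[1]/l[0]),3),round(float(np.arctan(-l[1]/l[0])),3)))
        if c=="scene": cv2.imwrite("pics/fin.png",cv2.resize(im[150:330,235:415],(540,540),interpolation=cv2.INTER_CUBIC))
    return o
E
python3 - <<'E'
from ang import *
for z in (.11,.125,.14):
    ctrl.movel(tip_at(.05,z),max_speed=.05)
ctrl.pause(.3); s=get_state(); print(s["time"],s["tcp_pos"]-tip_at(.05,.14),s["contact_force"],s["width"],s["gripper_force"]); print(angle())
E
```

```text
17.7667 [-2.58150747e-04  9.32797255e-06 -1.77627832e-04] [-1.16115747  0.55721617 -2.09298234] 0.016896447572820165 117.76072382926941
[('scene', 4728, 0.822, 0.688), ('top', 2054, 0.827, 0.691)]
```

View pics/fin.png

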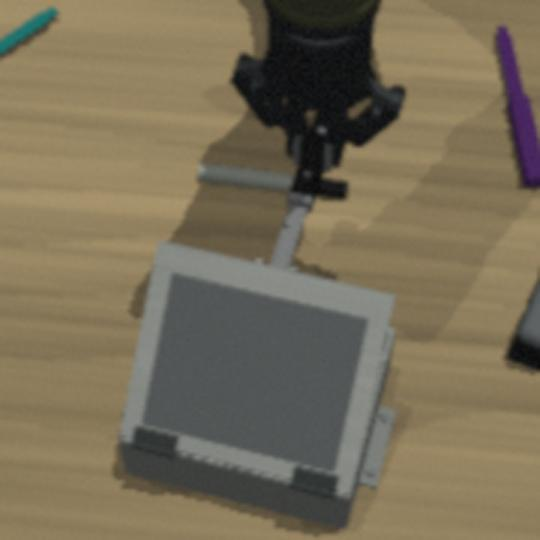

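The cover is at about 0.69 rad (39.5°), resting on the blade, which enters under its edge at about (285,262). The gripper is clear. I'll check that it is steady and hand in.

Run:
```python
from ang import *
ctrl.pause(1.0); a=angle(); print(a)
if all(.64<x[3]<.75 for x in a): print(ticket.close_job(), get_state()["time"])
```

```text
[('scene', 4773, 0.827, 0.691), ('top', 2039, 0.83, 0.693)]
the job is handed in; nothing more can be done
the job is handed in; nothing more can be done
```

The job is handed in: the letter opener's blade is holding the cover open at about 0.69 rad (39.6°), measured steady for a second beforehand, with the gripper clear of the cover; no verdict came back.

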